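Hang the lift-off chip guard on its hinge post

ROBOT

A 6-joint arm with a two-finger parallel gripper is mounted at the origin on a cart in front of the work surface, level with it; the furniture and walls round the work are solid. World frame = base frame: x ahead of the robot, y to its left, z up, the work surface at z = 0. Lengths are in m, angles in rad, forces in N, time in s.
With the tool pointing down it reaches from about 0.25 to 0.775 m from the base axis. Payload 4 kg.
Tool frame: the origin (TCP) lies at the centre of the arm's flange, where the gripper is bolted on; the fingertips stand 199 mm ahead of it and the grasp point (between the pads) lies 180 mm ahead of it (robot.tcp_to_tips is the z of the fingertips in the tool frame, in m); z points along the fingers, y is the line along which they close (so a half turn about z gives the same grasp; the last joint's range is limited). The gripper opens to 94 mm and grips with 3 to 60 N. Pads are 16 mm wide; open, the fingers measure 119 mm over their backs; the gripper's body (75 mm by 177 mm) begins 78 mm behind the grasp point.
Start: joints at [1.119, 0.087, 1.371, -0, 1.684, -0.103], TCP at [0.188, 0.517, 0.405] pointing down, gripper open.
Joint ranges: [-3.1, 3.1], [-0.76, 2.03], [0.27, 2.55], [-1.08, 4.22], [0.17, 2.65], [-2.57, 2.57]. Speed limits (rad/s): [2.79, 2.79, 3.14, 3.14, 3.14, 3.14].

INTERFACE

Orientations are given as [roll, pitch, yaw] about the fixed x, y, z axes, in that order (R = Rz(yaw) Ry(pitch) Rx(roll)).
In Python, from bench import robot gives the robot as it stands.
- The arm moves only by the tool play_rows, never from a script. Its arguments are lists of equal length, an entry for each row: "translation": the shift along the tool's x, y, z scaled (see below), a list of three; "twist": the turn, a rotation vector about the tool's x, y, z scaled (see below), a list of three; "gripper": the opening, from -1 (shut) to 1 (fully open). A call has 1 to 8 rows; each row shifts and turns the commanded pose from where the row before left it, along the tool's axes as they then stand; what a row does not reach is not made up. The controller multiplies each number of a shift by 0.04 m and each number of a turn by 0.1 rad. A row lasts 1/10 s, in which the tool goes at most 50 mm and 8.59 degrees, less where a joint would pass 70% of its speed; a pose out of reach is approached as far as the arm can. A call with a number of a shift or a turn outside -1 to 1 is refused whole. A call with a gripper value outside its range is refused whole. The fingers move at their own pace and stop on an object; the grip force is fixed at half the most. Time passes only in rows, so rows that do not move let the fingers close. It gives the time, the measured TCP pose, the force, the opening and the grip force at its end, in the units of the state.
- robot.get_obs(): the state, without advancing time (a new reading comes with each control period).
- robot.snapshot(name): name is "scene" or "top" or "wrist"; returns the picture (480x640x3 uint8, red, green, blue); there is no depth.
- robot.camera_model(name): a dict with "camera_matrix" (3x3 intrinsics, pixels), "k1" (the pictures are not rectified: a ray, as slopes to the right and down, at radius r is drawn at 1 + k1 r^2 times it, then the intrinsics apply), "rvec" (rotation vector, rad) and "tvec" (3), from world to camera coordinates, as OpenCV has them. Camera axes: x right, y down, z forward; pixel columns grow to the right and rows downward; lengths in m; the calibration is good to about 2 mm. A picture is of the moment at which its call begins: read the wrist's pose just before it. camera_model takes no time and is no camera call; for the wrist camera it gives the pose at the moment of the call.
- robot.close_job(): hands the job in; it is judged then, once.
Trained networks look in the newest picture that a camera, given by its name, has taken for a name from the list of things; names that differ only in an ending like _2 or _b are one class to them, and where a whole thing is asked for, a point or a joint stands for the part that bears it (a point fixed in the world has none). Each returns a list of dicts, best first, with "score" (0 to 1); they miss things now and then, are a little off and sometimes report something else, mostly with a low value. They report only what shows in the picture. A call takes as long as a camera call. They do not tell look-alikes from the thing itself.
- robot.recognise(name, camera): "centre" ([x, y, z] in m, in world coordinates, good to about 4 mm: the middle of the surface that is visible of it).
- robot.spot_point(name, camera): "centre" ([x, y, z] in m, in world coordinates, good to about 4 mm: a listed point, or the origin of a listed thing).
The state is a dict: "time": time; "joint_positions": joint angles; "qvel": joint speeds; "joint_torque": joint torques, N m; "tool_pos": TCP position; "ee_rot": TCP orientation; "wrist_force": force on the tool from outside, world axes, zero at the start; "wrist_torque": the same for the moment, N m; "width": finger opening in m; "finger_force": force on a finger pad.
Only numpy, scipy, OpenCV 4.12 (cv2) and the standard library are available. Lean on these libraries where they do the work, as an engineer would, in place of code of your own. Each camera call takes 0.05 s, during which the arm holds its last target. There are 200 camera calls.

TASK

Hang the chip guard, the screen with two ring knuckles on one end, on the hinge post: lower it gently so that both knuckles drop over the two upright pins together and go fully down. Let go of it standing upright, and leave the similar plain screen without knuckles where it stands.

Things in the scene. Friction and masses are not known exactly. Their poses are not given: they have to be found in the camera images.
- guard: Chip guard: upright panel, dark steel frame, ribbed aluminium sheet; 160 mm long (own y), 12 thick (x), 170 high, loose, 0.35 kg, on two cross feet 70 mm wide, 10 high, at y = -60, +60. Origin: centre of underside. Two ring knuckles stick out of its +y end, one above the other. Starts upright on the worktop, knuckles to the left (world +y within 0.25 rad).
- grip (a point): Where to pinch the guard: in its top rail (12 mm thick, 30 mm tall), over the centre of mass, 10 mm below the top edge and 160 mm above the underside; guard frame (0, 5, 160) mm. Pinch from above, fingers closing along the guard's x. Axes as the guard's.
- knuckle_low (a point): Centre of the lower mouth of the guard's lower knuckle, guard frame (0, 105, 30) mm. Each knuckle is an upright ring, outside diameter 34, bore 24 straight through, height 18 mm.
- knuckle_high (a point): Centre of the lower mouth of the guard's upper knuckle, guard frame (0, 105, 130) mm, same ring, 100 mm straight above the lower.
- hinge_post: Hinge post, fixed: grey square upright 24 mm wide, 142 high, at own y = +42 mm on a 60 x 56 x 8 mm bolted base plate; two 10 mm thick arms reach along own -y (world -y within 0.2 rad) to two upright pins, one above the other. Origin: on the pins' axis, at the worktop. The hung guard extends from the pins along the post's -y, its y along the post's y (within about 0.5 rad).
- pin_low (a point): Foot of the lower pin, 28 mm above the worktop, on a 22 mm wide shoulder. Pins point up: 12 mm diameter, 30 mm long, the last 12 mm tapering to 4 mm. The upper arm is above this pin, so bring the knuckles in from the side with the guard raised 30 to 68 mm (best 48) over its standing height, then go straight down.
- pin_high (a point): Foot of the upper pin, 128 mm above the worktop; same pin, same vertical axis as the lower. With the guard hung, its feet stand on the worktop and the knuckles' mouths are 2 mm above the pins' feet.
- plain_screen: Similar screen, same panel, frame and feet, but without knuckles; loose, 0.35 kg, to be left alone. Origin and axes as the guard's. It stands 0.15 to 0.21 m nearer to or farther from the robot (x) than the guard, roughly parallel; which is nearer varies.
Not all that is in view belongs to the job. What is shaped like the hinge_post but purple is not meant.

How it is judged:
By the outcome, as a careful person would: the job done as asked, in the order asked, and still so for the second after the job is handed in, with the robot touching nothing.
It also fails if it takes over 45 s, if anything falls off the work surface, if the arm or the gripper's body presses on something with over 40 N, if the wrist force passes 120 N, or if a joint passes its speed limit or range.

## Working session

There is one attempt and no reset: what is moved stays moved. The work goes in short steps, Python scripts to look and compute and a tool call to move; the robot and the scene stay as the last step left them, time stands still between calls to the robot, and variables do not carry over. Pictures are saved under pics/ and viewed, at most 10 in all, crops included, and the job is handed in when it is done.

Besides the shell and the picture viewer there is one more tool, called after "Call:" as name(argument=value, ...), one argument or row to a line, values as JSON. play_rows: Moves the arm, as the interface text tells. Its arguments: {"type":"object","properties":{"translation":{"type":"array","items":{"type":"array","items":{"type":"number","minimum":-1,"maximum":1}}},"twist":{"type":"array","items":{"type":"array","items":{"type":"number","minimum":-1,"maximum":1}}},"gripper":{"type":"array","items":{"type":"number"}}},"required":["translation","twist","gripper"]}

```bash
mkdir -p pics; cat > h.py <<'E'
import numpy as np, cv2
from bench import robot
from scipy.spatial.transform import Rotation as R
def cam(n):
    m=robot.camera_model(n); return np.array(m["camera_matrix"]),m["k1"],R.from_rotvec(np.ravel(m["rvec"])).as_matrix(),np.ravel(m["tvec"])
def proj(P,n,c=None):
    K,k,Rm,t=c or cam(n); p=np.atleast_2d(P)@Rm.T+t; s=p[:,:2]/p[:,2:]; s=s*(1+k*(s**2).sum(1,keepdims=True)); return s@K[:2,:2].T+K[:2,2]
def ray(px,n,c=None):
    K,k,Rm,t=c or cam(n); d=(np.array(px,float)-K[:2,2])/np.array([K[0,0],K[1,1]]); s=d.copy()
    for _ in range(20): s=d/(1+k*(s@s))
    return -Rm.T@t, Rm.T@np.r_[s,1]
def at_z(px,z,n,c=None):
    o,d=ray(px,n,c); return o+d*(z-o[2])/d[2]
def snap(n,f):
    im=robot.snapshot(n); cv2.imwrite("pics/"+f,im[:,:,::-1]); return im
E
python3 - <<'E'
from h import *
for n in ["scene","top"]:
    snap(n,n+"0.png")
    for t in ["guard","plain_screen","hinge_post"]:
        for r in robot.recognise(t,n)[:3]: print(n,"rec",t,np.round(r["centre"],3),round(r["score"],2),proj(r["centre"],n).round())
    for t in ["guard","grip","knuckle_low","knuckle_high","hinge_post","pin_low","pin_high","plain_screen"]:
        for r in robot.spot_point(t,n)[:3]: print(n,"pt",t,np.round(r["centre"],3),round(r["score"],2),proj(r["centre"],n).round())
o=robot.get_obs();print(o["time"],o["tool_pos"],o["ee_rot"],o["width"])
a=cv2.imread("pics/scene0.png");b=cv2.imread("pics/top0.png")
E
```

```text
scene rec guard [ 0.627 -0.279  0.096] 0.6 [[427. 284.]]
scene rec plain_screen [ 0.457 -0.272  0.09 ] 0.6 [[355. 324.]]
scene rec hinge_post [0.584 0.154 0.06 ] 0.96 [[268. 207.]]
scene rec hinge_post [ 0.443 -0.102  0.06 ] 0.82 [[287. 290.]]
scene pt guard [ 0.63  -0.278  0.003] 0.64 [[421. 320.]]
scene pt grip [0.585 0.13  0.028] 0.29 [[275. 223.]]
scene pt knuckle_low [ 0.641 -0.174  0.035] 0.94 [[388. 277.]]
scene pt knuckle_high [ 0.637 -0.172  0.131] 0.63 [[391. 239.]]
scene pt hinge_post [ 0.44  -0.13   0.002] 0.9 [[295. 321.]]
scene pt pin_low [ 0.441 -0.128  0.027] 0.81 [[295. 311.]]
scene pt pin_low [0.585 0.128 0.027] 0.61 [[275. 224.]]
scene pt pin_high [ 0.441 -0.129  0.125] 0.94 [[295. 270.]]
scene pt pin_high [0.587 0.129 0.126] 0.67 [[275. 186.]]
scene pt pin_high [ 0.628 -0.27   0.157] 0.33 [[428. 254.]]
scene pt plain_screen [ 0.46  -0.264 -0.002] 0.89 [[351. 359.]]
top rec guard [ 0.623 -0.261  0.108] 0.86 [[418. 195.]]
top rec plain_screen [ 0.457 -0.262  0.139] 0.57 [[424. 288.]]
top rec hinge_post [0.581 0.158 0.064] 0.78 [[185. 217.]]
top rec hinge_post [ 0.44
[... 253 characters left out ...]
[[209. 221.]]
top pt knuckle_high [ 0.639 -0.172  0.13 ] 0.86 [[370. 182.]]
top pt hinge_post [ 0.438 -0.132 -0.   ] 0.8 [[340. 299.]]
top pt hinge_post [0.586 0.128 0.003] 0.73 [[208. 220.]]
top pt pin_low [ 0.438 -0.124  0.033] 0.73 [[337. 299.]]
top pt pin_low [0.587 0.132 0.027] 0.61 [[204. 217.]]
top pt pin_high [0.584 0.126 0.129] 0.89 [[195. 208.]]
top pt pin_high [ 0.439 -0.128  0.127] 0.61 [[343. 297.]]
top pt pin_high [0.586 0.132 0.027] 0.28 [[204. 218.]]
top pt plain_screen [ 0.461 -0.267 -0.002] 0.66 [[409. 290.]]
top pt plain_screen [0.582 0.127 0.13 ] 0.62 [[194. 209.]]
1.2 [0.18796347 0.51687852 0.40472376] [ 3.14147719e+00 -8.87481660e-07  2.79283438e+00] 0.09405612458434541
```

View pics/scene0.png

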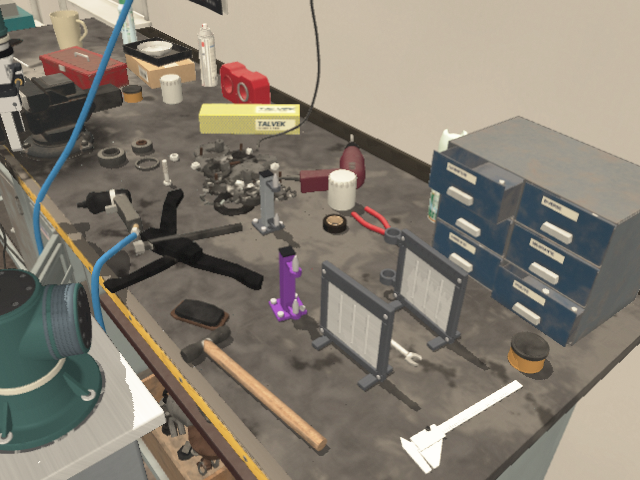

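View pics/top0.png

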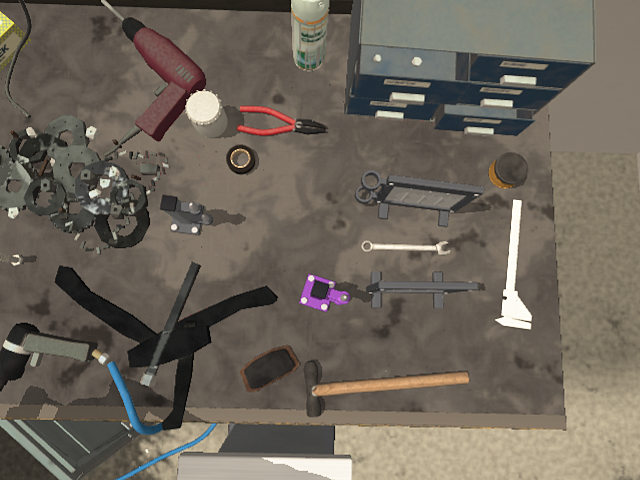

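Candidates: the far screen at scene (427,284) has two ring knuckles at (391,239) and (388,277), so it is the guard. The near screen at (355,324) has none. For the post, grey at (268,207) is the one meant, and purple at (287,290) is not. I'll confirm with one crop.

```bash
python3 - <<'E'
from h import *
a=cv2.imread("pics/scene0.png");
c=cv2.resize(a[150:400,235:485],(600,600),interpolation=cv2.INTER_CUBIC);cv2.imwrite("pics/c1.png",c)
print(proj([[0.188,.517,.405],[.188,.517,.206],[.63,-.27,.405]],"scene"))
K,k,Rm,t=cam("wrist"); p=-Rm.T@t; o=robot.get_obs(); T=R.from_euler("xyz",o["ee_rot"]).as_matrix()
print("wrist cam in tool",T.T@(p-o["tool_pos"]),"z axis",T.T@Rm[2],"x axis",T.T@Rm[0],K)
print("top cam", -cam("top")[2].T@cam("top")[3])
# cabinet base corner and guard rail ends in top image
for px in [(435,130),(347,112),(410,115)]: print(px,at_z(px,0,"top").round(3))
E
```

```text
[[ -9.78744132  46.53329642]
 [ 17.9276681  139.20599014]
 [450.53691402 122.214862  ]]
wrist cam in tool [6.67908195e-02 6.14928082e-05 1.92073672e-02] z axis [-2.34049319e-01 -1.54041244e-04  9.72224713e-01] x axis [6.15661530e-04 9.99999763e-01 3.06653766e-04] [[392.50785069   0.         319.16168097]
 [  0.         392.50785069 244.4717999 ]
 [  0.           0.           1.        ]]
top cam [ 0.41559318 -0.06187491  0.9499973 ]
(435, 130) [ 0.787 -0.323  0.   ]
(347, 112) [ 0.82  -0.142  0.   ]
(410, 115) [ 0.817 -0.272  0.   ]
```

View pics/c1.png

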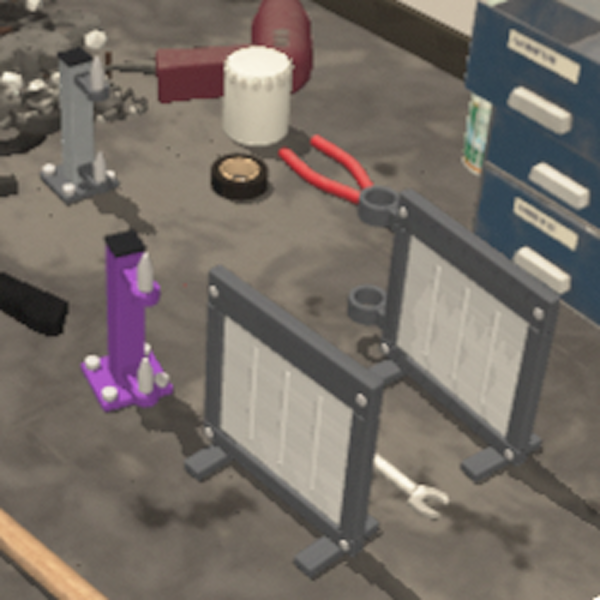

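The crop confirms it: the far screen carries the two knuckles (crop (380,205) and (367,303)), the near one has none, and the grey post is at upper left. Next I'll check the cabinet clearance.

```bash
python3 - <<'E'
from h import *
for s,t in [((480,195),(412,96)),((483,240),(390,113)),((555,235),(517,78)),((550,275),(497,106)),((535,315),(480,130)),((522,183),(465,75)),((438,152),(358,55))]:
    o1,d1=ray(s,"scene");o2,d2=ray(t,"top")
    A=np.c_[d1,-d2];x=np.linalg.lstsq(A,o2-o1,rcond=None)[0];p,q=o1+d1*x[0],o2+d2*x[1];print(((p+q)/2).round(3),np.linalg.norm(p-q).round(3))
T=R.from_euler("xyz",robot.get_obs()["ee_rot"]).as_matrix();print(T.round(3))
E
```

```text
[ 0.777 -0.241  0.202] 0.029
[ 0.81  -0.235  0.078] 0.054
[ 0.801 -0.404  0.198] 0.005
[ 0.798 -0.412  0.111] 0.013
[ 0.787 -0.413  0.02 ] 0.013
[ 0.789 -0.311  0.255] 0.029
[ 0.802 -0.134  0.249] 0.011
[[-0.94   0.342  0.   ]
 [ 0.342  0.94   0.   ]
 [ 0.     0.    -1.   ]]
```

Call:
play_rows(
  translation=[
    [-0.85,-0.73,-0.3],
    [-0.85,-0.73,-0.3],
    [-0.85,-0.73,-0.3],
    [-0.85,-0.73,-0.3],
    [-0.85,-0.73,0],
    [-0.85,-0.73,0],
    [-0.85,-0.73,0],
    [-0.85,-0.73,0],
  ],
  twist=[
    [0,0,0],
    [0,0,0],
    [0,0,0],
    [0,0,0],
    [0,0,0],
    [0,0,0],
    [0,0,0],
    [0,0,0],
  ],
  gripper=[1,1,1,1,1,1,1,1],
)

```text
time: 2.0
tool_pos: [0.3641, 0.2027, 0.453]
ee_rot: [3.141, 0.001, 2.793]
wrist_force: [1.5, -0.2, -0.9]
width: 0.0943
finger_force: 0.0
```

Call:
play_rows(
  translation=[
    [-0.85,-0.73,0],
    [-0.85,-0.73,0],
    [-0.85,-0.73,0],
    [-0.85,-0.73,0],
    [-0.85,-0.73,0],
    [-0.85,-0.73,0],
    [-0.85,-0.73,0],
    [-0.85,-0.73,0],
  ],
  twist=[
    [0,0,0],
    [0,0,0],
    [0,0,0],
    [0,0,0],
    [0,0,0],
    [0,0,0],
    [0,0,0],
    [0,0,0],
  ],
  gripper=[1,1,1,1,1,1,1,1],
)

```text
time: 2.8
tool_pos: [0.5401, -0.1099, 0.4528]
ee_rot: [3.141, 0.0, 2.792]
wrist_force: [1.1, 0.5, 0.2]
width: 0.0938
finger_force: 0.0
```

Call:
play_rows(
  translation=[
    [0,0,0],
    [0,0,0],
    [0,0,0],
    [0,0,0],
    [0,0,0],
    [0,0,0],
    [0,0,0],
    [0,0,0],
  ],
  twist=[
    [0,0,1],
    [0,0,1],
    [0,0,1],
    [0,0,1],
    [0,0,1],
    [0,0,1],
    [0,0,1],
    [0,0,1],
  ],
  gripper=[1,1,1,1,1,1,1,1],
)

```text
time: 3.6
tool_pos: [0.5395, -0.1081, 0.4527]
ee_rot: [3.141, -0.0, 1.989]
wrist_force: [0.3, 0.4, 0.0]
width: 0.094
finger_force: 0.0
```

Call:
play_rows(
  translation=[
    [0,0,0],
    [0,0,0],
    [0,0,0],
    [0,0,0],
    [0,0,0],
    [0,0,0],
  ],
  twist=[
    [0,0,1],
    [0,0,1],
    [0,0,1],
    [0,0,1],
    [0,0,1],
    [0,0,0],
  ],
  gripper=[1,1,1,1,1,1],
)

```text
time: 4.2
tool_pos: [0.5395, -0.1081, 0.4527]
ee_rot: [3.142, -0.0, 1.493]
wrist_force: [-0.3, 0.9, -0.1]
width: 0.0937
finger_force: 0.0
```

Call:
play_rows(
  translation=[
    [-0.77,0.51,0],
    [-0.77,0.51,0],
    [-0.77,0.51,0],
    [-0.77,0.51,0],
    [-0.77,0.51,0],
    [0,0,0],
    [0,0,0],
  ],
  twist=[
    [0,0,0],
    [0,0,0],
    [0,0,0],
    [0,0,0],
    [0,0,0],
    [0,0,0],
    [0,0,0],
  ],
  gripper=[1,1,1,1,1,1,1],
)

```text
time: 4.9
tool_pos: [0.6295, -0.2703, 0.4513]
ee_rot: [-3.14, -0.001, 1.493]
wrist_force: [-0.2, 0.9, 0.0]
width: 0.094
finger_force: 0.0
```

```bash
python3 - <<'E'
from h import *
snap("wrist","w1.png")
for t in ["grip","guard","knuckle_low","knuckle_high"]:
    for r in robot.spot_point(t,"wrist")[:2]: print("wrist",t,np.round(r["centre"],4),round(r["score"],2),proj(r["centre"],"wrist").round())
np.savez("c1.npz",*cam("wrist"))
for k in range(3):
  robot.snapshot("top")
  for t in ["grip","guard","knuckle_high","knuckle_low"]:
    for r in robot.spot_point(t,"top")[:1]: print("top",t,np.round(r["centre"],4),round(r["score"],2))
print(robot.get_obs()["tool_pos"],robot.get_obs()["ee_rot"])
E
```

```text
wrist grip [ 0.6296 -0.2719  0.1585] 0.76 [[319. 250.]]
wrist knuckle_low [ 0.6377 -0.1699  0.0315] 0.96 [[319. 117.]]
wrist knuckle_high [ 0.6419 -0.1747  0.1297] 0.84 [[326. 112.]]
top grip [0.5857 0.1296 0.0263] 0.34
top guard [ 6.275e-01 -2.752e-01  4.000e-04] 0.93
top knuckle_high [ 0.6365 -0.1713  0.1298] 0.97
top knuckle_low [ 0.6404 -0.176   0.0287] 0.84
top guard [ 6.273e-01 -2.770e-01 -2.000e-04] 0.85
top knuckle_high [ 0.6351 -0.1719  0.1318] 0.73
top knuckle_low [ 0.6405 -0.1781  0.0284] 0.74
top guard [ 0.6291 -0.274  -0.    ] 0.83
top knuckle_high [ 0.6403 -0.1737  0.1296] 0.82
top knuckle_low [ 0.6399 -0.178   0.0301] 0.93
[ 0.62925718 -0.26965709  0.45258745] [-3.14153196e+00 -1.39097097e-04  1.49275262e+00]
```

View pics/w1.png

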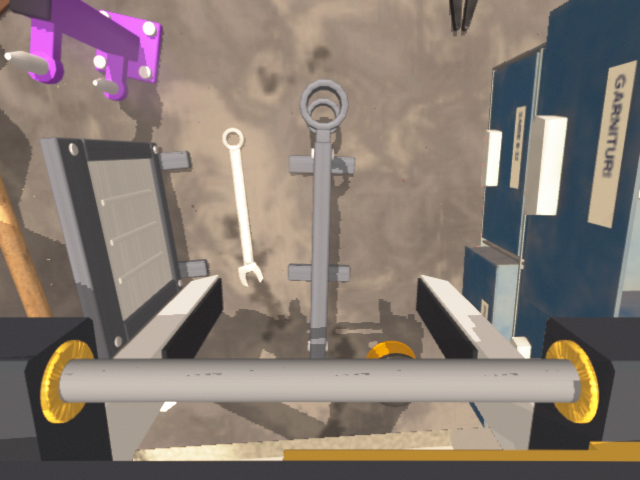

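The rail runs down image column ~322→318 between the fingers, with the ring knuckle at (325,104). I'll work out the yaw and offset from these.

```bash
python3 - <<'E'
from h import *
im=cv2.imread("pics/w1.png");
g=cv2.cvtColor(im,cv2.COLOR_BGR2GRAY)
L=[]
for r in range(190,330,10):
    if 255<r<285: continue
    row=g[r,285:365].astype(int); print(r,''.join('%4d'%v for v in row[20:55:1])) if r in(200,240) else 0
for px in [(322,140),(319,330)]: print(at_z(px,.17,"wrist"))
print(at_z((324.5,104),.148,"wrist"))
for p in [(0,85,170),(0,-75,170),(0,105,148)]:
    c,s=np.cos(-.1),np.sin(-.1); P=np.array(p)/1e3; 
    print(proj([[.629+c*P[0]-s*P[1],-.2755+s*P[0]+c*P[1],P[2]]],"wrist"))
E
```

```text
200  152 153 150 151 150 149 149 138 128 145 157 162 162 160 158 157 156 156 158 158 158 159 157 146 129 110 105 103 103 104 104 107 123 145 150
240  165 162 162 161 160 159 147 128 145 155 162 162 161 160 157 154 153 157 157 159 159 156 143 121  97  96  98  97  99  99  95  96  95  96 112
[ 0.63748642 -0.19646769  0.17      ]
[ 0.62519004 -0.32967196  0.17      ]
[ 0.64119432 -0.17224923  0.148     ]
[[321.34926816 131.12837975]]
[[316.18738664 355.73654806]]
[[321.88435581 102.32504538]]
```

Call:
play_rows(
  translation=[
    [-0.05,0.03,0.5],
    [0,0,0.7],
    [0,0,0.7],
    [0,0,0.6],
    [0,0,0.3],
    [0,0,0],
  ],
  twist=[
    [0,0,0.15],
    [0,0,0],
    [0,0,0],
    [0,0,0],
    [0,0,0],
    [0,0,0],
  ],
  gripper=[1,1,1,1,1,1],
)

```text
time: 6.5
tool_pos: [0.63, -0.2716, 0.338]
ee_rot: [-3.137, -0.002, 1.478]
wrist_force: [0.3, 0.3, 0.1]
width: 0.0939
finger_force: 0.0
```

Call:
play_rows(
  translation=[
    [0,0,0],
    [0,0,0],
    [0,0,0],
    [0,0,0],
    [0,0,0],
    [0,0,0],
    [0,0,0],
    [0,0,0],
  ],
  twist=[
    [0,0,0],
    [0,0,0],
    [0,0,0],
    [0,0,0],
    [0,0,0],
    [0,0,0],
    [0,0,0],
    [0,0,0],
  ],
  gripper=[-1,-1,-1,-1,-1,-1,-1,-1],
)

```text
time: 7.3
tool_pos: [0.6303, -0.2717, 0.3406]
ee_rot: [-3.142, -0.0, 1.478]
wrist_force: [0.0, -0.3, 0.1]
width: 0.0337
finger_force: 0.0
```

Call:
play_rows(
  translation=[
    [0,0,0],
    [0,0,0],
    [0,0,0],
    [0,0,0],
    [0,0,0],
    [0,0,0],
  ],
  twist=[
    [0,0,0],
    [0,0,0],
    [0,0,0],
    [0,0,0],
    [0,0,0],
    [0,0,0],
  ],
  gripper=[-1,-1,-1,-1,-1,-1],
)

```text
time: 7.9
tool_pos: [0.6302, -0.2716, 0.3405]
ee_rot: [-3.141, -0.0, 1.478]
wrist_force: [-0.8, 0.3, 0.2]
width: 0.0117
finger_force: 30.0
```

Call:
play_rows(
  translation=[
    [0,0,-0.2],
    [0,0,-0.4],
    [0,0,-0.5],
    [0,0,-0.5],
    [0,0,0],
    [0,0,0],
  ],
  twist=[
    [0,0,0],
    [0,0,0],
    [0,0,0],
    [0,0,0],
    [0,0,0],
    [0,0,0],
  ],
  gripper=[-1,-1,-1,-1,-1,-1],
)

```text
time: 8.5
tool_pos: [0.6303, -0.2717, 0.4046]
ee_rot: [3.141, 0.0, 1.478]
wrist_force: [-0.6, 1.0, -3.9]
width: 0.0118
finger_force: 30.0
```

Call:
play_rows(
  translation=[
    [0.4,-0.14,0],
    [0.7,-0.24,0],
    [0.9,-0.3,0],
    [0.9,-0.3,0],
    [0.9,-0.3,0],
    [0.9,-0.3,0],
    [0.5,-0.19,0],
    [0.2,-0.07,0],
  ],
  twist=[
    [0,0,0],
    [0,0,0],
    [0,0,0],
    [0,0,0],
    [0,0,0],
    [0,0,0],
    [0,0,0],
    [0,0,0],
  ],
  gripper=[-1,-1,-1,-1,-1,-1,-1,-1],
)

```text
time: 9.3
tool_pos: [0.5763, -0.0476, 0.4029]
ee_rot: [-3.138, -0.001, 1.481]
wrist_force: [0.1, -0.4, -2.0]
width: 0.0117
finger_force: 30.0
```

Call:
play_rows(
  translation=[
    [0,0,0],
    [0,0,0],
    [0,0,0],
  ],
  twist=[
    [0,0,0],
    [0,0,0],
    [0,0,0],
  ],
  gripper=[-1,-1,-1],
)

```text
time: 9.6
tool_pos: [0.5774, -0.0511, 0.4041]
ee_rot: [-3.141, 0.0, 1.476]
wrist_force: [-0.9, -0.0, -2.5]
width: 0.0117
finger_force: 30.0
```

```bash
python3 - <<'E'
from h import *
for n in ["wrist","scene","top","wrist","top","scene"]:
  snap(n,n+"2.png")
  for t in ["grip","knuckle_low","knuckle_high","pin_low","pin_high","hinge_post"]:
    for r in robot.spot_point(t,n)[:2]: 
      if r["score"]>.4: print(n,t,np.round(r["centre"],4),round(r["score"],2),proj(r["centre"],n).round())
o=robot.get_obs();print(o["time"],o["tool_pos"],o["ee_rot"])
E
```

```text
wrist grip [ 0.5776 -0.0515  0.2245] 0.64 [[318. 309.]]
wrist knuckle_low [0.5841 0.0502 0.0942] 0.57 [[314. 100.]]
wrist knuckle_high [0.59   0.0475 0.1904] 0.97 [[325.  80.]]
wrist pin_low [ 0.4371 -0.1318  0.0276] 0.86 [[184. 319.]]
wrist pin_low [0.5837 0.1291 0.0273] 0.58 [[306.   9.]]
wrist hinge_post [ 0.5853  0.1256 -0.0015] 0.79 [[309.  25.]]
wrist hinge_post [ 0.4355 -0.1272 -0.0017] 0.74 [[191. 304.]]
scene grip [ 0.5732 -0.0521  0.2239] 0.56 [[325. 181.]]
scene knuckle_low [0.5863 0.049  0.0966] 0.75 [[297. 213.]]
scene knuckle_low [ 0.4609 -0.2631 -0.0011] 0.41 [[351. 358.]]
scene knuckle_high [0.5834 0.0476 0.1944] 0.77 [[297. 173.]]
scene pin_low [ 0.4404 -0.1308  0.0261] 0.82 [[295. 312.]]
scene pin_low [0.5826 0.1291 0.0267] 0.73 [[274. 224.]]
scene pin_high [0.5836 0.1267 0.1304] 0.97 [[274. 185.]]
scene pin_high [ 0.4401 -0.127   0.1256] 0.58 [[294. 269.]]
scene hinge_post [0.5875 0.1254 0.0012] 0.96 [[277. 233.]]
scene hinge_post [ 0.4407 -0.1275  0.0012] 0.79 [[295. 321.]]
top knuckle_low [0.5877 0.0458 0.096 ] 0.85 [[245. 211.]]
top knuckle_low [ 0.4624 -0.2611 
[... 1070 characters left out ...]
.58 [[342. 298.]]
top hinge_post [ 0.4395 -0.1311  0.0011] 0.94 [[339. 299.]]
scene grip [ 0.5749 -0.0495  0.2214] 0.77 [[325. 182.]]
scene knuckle_low [0.585  0.0477 0.0936] 0.79 [[297. 215.]]
scene knuckle_high [0.5832 0.0491 0.194 ] 0.6 [[296. 173.]]
scene pin_low [0.5851 0.1308 0.0254] 0.9 [[275. 224.]]
scene pin_low [ 0.4395 -0.1252  0.0299] 0.78 [[293. 309.]]
scene pin_high [0.5875 0.1262 0.128 ] 0.88 [[276. 185.]]
scene pin_high [ 0.441  -0.1298  0.1267] 0.65 [[295. 269.]]
scene hinge_post [ 0.441  -0.1301  0.0052] 0.94 [[296. 320.]]
scene hinge_post [ 0.5892  0.1258 -0.0026] 0.6 [[278. 234.]]
11.7 [ 0.57704983 -0.04977591  0.40467333] [ 3.14155873e+00 -6.90279590e-05  1.47779257e+00]
```

View pics/wrist2.png

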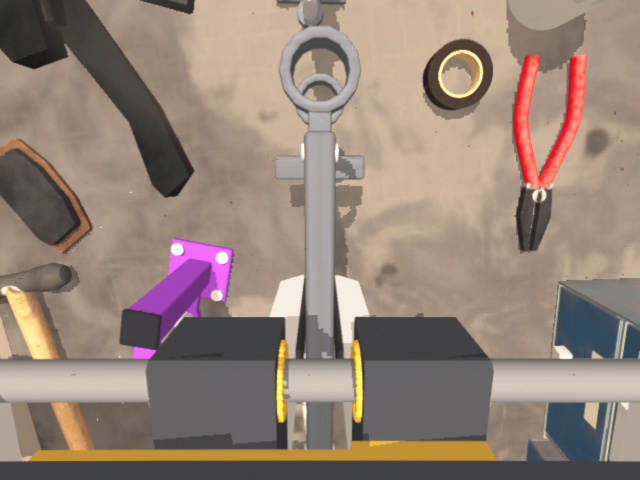

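The wrist view shows the guard held square, with the upper ring at (319,69), the lower ring at (320,95) and the grey pin at (309,10). Knuckles are at ≈(0.586, 0.0495) and pins at ≈(0.585, 0.1285). I'll move in from the side.

Call:
play_rows(
  translation=[
    [0.1,0,0.2],
    [0.3,-0.05,0.2],
    [0.4,-0.05,0],
    [0.4,-0.05,0],
    [0.4,-0.05,0],
    [0.26,-0.02,0],
    [0.1,0,0],
    [0,0,0],
  ],
  twist=[
    [0,0,0],
    [0,0,0],
    [0,0,0],
    [0,0,0],
    [0,0,0],
    [0,0,0],
    [0,0,0],
    [0,0,0],
  ],
  gripper=[-1,-1,-1,-1,-1,-1,-1,-1],
)

```text
time: 12.5
tool_pos: [0.5756, 0.0299, 0.389]
ee_rot: [3.141, 0.0, 1.479]
wrist_force: [-0.3, -0.7, -3.4]
width: 0.0115
finger_force: 30.0
```

Call:
play_rows(
  translation=[
    [0,0,0],
    [0,0,0],
  ],
  twist=[
    [0,0,0],
    [0,0,0],
  ],
  gripper=[-1,-1],
)

```text
time: 12.7
tool_pos: [0.5756, 0.0286, 0.3887]
ee_rot: [3.142, 0.0, 1.477]
wrist_force: [-0.8, -0.1, -3.6]
width: 0.0118
finger_force: 30.0
```

```bash
python3 - <<'E'
from h import *
D={}
for n in ["scene","top","wrist","scene","top"]:
  im=snap(n,n+"3.png")
  for t in ["knuckle_low","knuckle_high","pin_low","pin_high"]:
    for r in robot.spot_point(t,n): 
      c=np.array(r["centre"])
      if r["score"]>.4 and c[1]>.08: print(n,t,c.round(4),round(r["score"],2))
o=robot.get_obs();print(o["time"],o["tool_pos"],o["ee_rot"],o["wrist_force"])
k=o["tool_pos"]+R.from_euler("xyz",o["ee_rot"]).apply([.1,0,0]);print("knuckle",k)
a=cv2.resize(cv2.imread("pics/scene3.png")[140:260,225:345],(400,400),interpolation=cv2.INTER_CUBIC)
b=cv2.resize(cv2.imread("pics/top3.png")[150:270,140:260],(400,400),interpolation=cv2.INTER_CUBIC)
cv2.imwrite("pics/c3.png",np.hstack([a,b]))
E
```

```text
scene knuckle_low [0.5847 0.1266 0.0804] 0.91
scene knuckle_high [0.5834 0.1287 0.1801] 0.75
scene pin_low [0.5853 0.1312 0.0261] 0.9
scene pin_high [0.5875 0.1254 0.1273] 0.79
top knuckle_low [0.5849 0.1272 0.1283] 0.71
top knuckle_low [0.5829 0.1236 0.0755] 0.7
top knuckle_high [0.5838 0.1266 0.1794] 0.56
top pin_low [0.5845 0.1317 0.0283] 0.69
top pin_high [0.5823 0.1277 0.1271] 0.96
wrist knuckle_low [0.5849 0.131  0.0774] 0.62
wrist pin_high [0.587  0.1267 0.1235] 0.82
wrist pin_high [0.5828 0.1309 0.0777] 0.48
scene knuckle_low [0.5833 0.1305 0.0809] 0.85
scene knuckle_high [0.5817 0.1287 0.1804] 0.77
scene pin_high [0.587  0.1252 0.1262] 0.82
top knuckle_low [0.5864 0.1229 0.0762] 0.74
top knuckle_high [0.5819 0.1288 0.1768] 0.94
top pin_low [0.5879 0.131  0.0281] 0.78
top pin_high [0.5826 0.1249 0.1275] 0.89
13.95 [0.57558422 0.02911076 0.38867194] [ 3.14156943e+00 -6.83505860e-05  1.47781151e+00] [ 0.17479019 -0.49889206 -3.51749332]
knuckle [0.58486931 0.12867876 0.38867877]
```

View pics/c3.png

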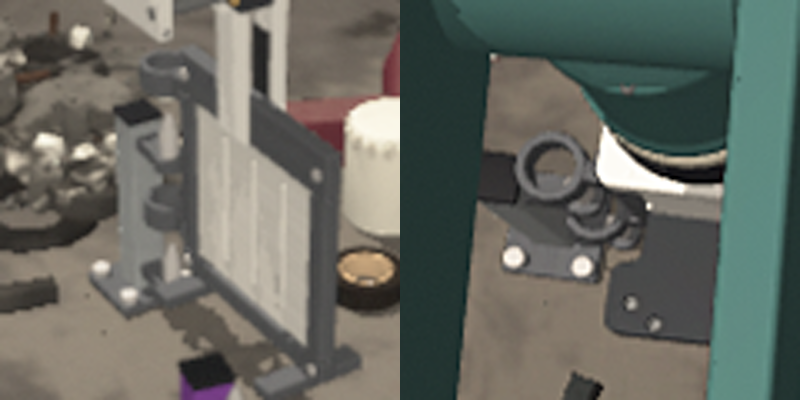

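View pics/wrist3.png

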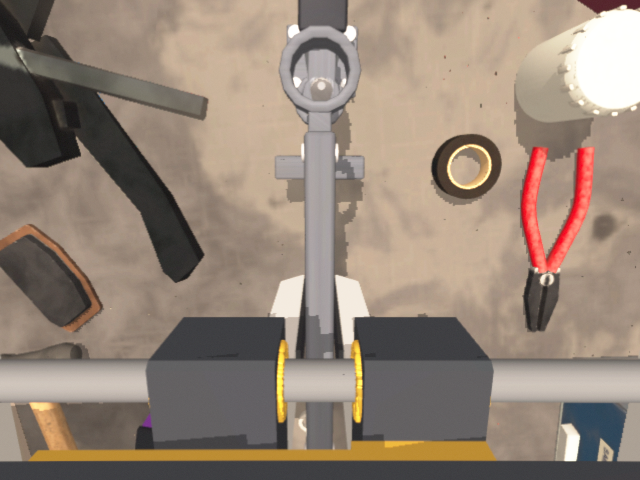

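The crop shows the upper ring above the upper pin and the lower ring between the two arms. In the wrist view the upper pin's tip is at (320,87), inside the ring centred at (319,69). I'll check the offset.

```bash
python3 - <<'E'
from h import *
print("tip",at_z((320.5,87),.158,"wrist").round(4),"ring",at_z((319.5,68.5),.196,"wrist").round(4))
print("expected tip px",proj([[.5849,.1287,.158],[.5849,.1287,.196]],"wrist").round(1))
E
```

```text
tip [0.5861 0.1268 0.158 ] ring [0.5857 0.1284 0.196 ]
expected tip px [[317.9  83.2]
 [317.6  67.9]]
```

Call:
play_rows(
  translation=[
    [-0.03,0.01,0.1],
    [0,0,0.15],
    [0,0,0.15],
    [0,0,0.15],
    [0,0,0.1],
    [0,0,0],
    [0,0,0],
  ],
  twist=[
    [0,0,0],
    [0,0,0],
    [0,0,0],
    [0,0,0],
    [0,0,0],
    [0,0,0],
    [0,0,0],
  ],
  gripper=[-1,-1,-1,-1,-1,-1,-1],
)

```text
time: 14.65
tool_pos: [0.5759, 0.0279, 0.3626]
ee_rot: [-3.141, -0.0, 1.478]
wrist_force: [-0.0, 0.5, -2.6]
width: 0.0121
finger_force: 30.0
```

Call:
play_rows(
  translation=[
    [0,0,0.1],
    [0,0,0.1],
    [0,0,0.1],
    [0,0,0.1],
    [0,0,0.08],
    [0,0,0],
    [0,0,0],
  ],
  twist=[
    [0,0,0],
    [0,0,0],
    [0,0,0],
    [0,0,0],
    [0,0,0],
    [0,0,0],
    [0,0,0],
  ],
  gripper=[-1,-1,-1,-1,-1,-1,-1],
)

```text
time: 15.35
tool_pos: [0.5759, 0.0279, 0.3434]
ee_rot: [-3.141, -0.0, 1.478]
wrist_force: [-0.4, -0.3, -2.9]
width: 0.0116
finger_force: 30.0
```

Call:
play_rows(
  translation=[
    [0,0,0.04],
    [0,0,0.02],
    [0,0,0],
    [0,0,0],
  ],
  twist=[
    [0,0,0],
    [0,0,0],
    [0,0,0],
    [0,0,0],
  ],
  gripper=[-1,-1,-1,-1],
)

```text
time: 15.75
tool_pos: [0.5759, 0.0279, 0.3411]
ee_rot: [3.142, -0.0, 1.478]
wrist_force: [-0.4, -0.0, -2.7]
width: 0.0113
finger_force: 30.0
```

Call:
play_rows(
  translation=[
    [0,0,0.02],
    [0,0,0.02],
    [0,0,0],
    [0,0,0],
  ],
  twist=[
    [0,0,0],
    [0,0,0],
    [0,0,0],
    [0,0,0],
  ],
  gripper=[-1,-1,-1,-1],
)

```text
time: 16.15
tool_pos: [0.5759, 0.0278, 0.3405]
ee_rot: [3.14, 0.0, 1.478]
wrist_force: [-2.0, -1.0, 2.4]
width: 0.0116
finger_force: 30.0
```

Contact with the worktop: the force went from -2.7 to +2.4 N at the same TCP height as at grasp. Now I'll release by opening a little, then fully.

Call:
play_rows(
  translation=[
    [0,0,0],
    [0,0,0],
    [0,0,0],
    [0,0,0],
    [0,0,0],
    [0,0,0],
    [0,0,0],
    [0,0,0],
  ],
  twist=[
    [0,0,0],
    [0,0,0],
    [0,0,0],
    [0,0,0],
    [0,0,0],
    [0,0,0],
    [0,0,0],
    [0,0,0],
  ],
  gripper=[-0.3,-0.3,-0.3,-0.3,0,0,0,0],
)

```text
time: 16.95
tool_pos: [0.5759, 0.0279, 0.3395]
ee_rot: [3.142, -0.0, 1.478]
wrist_force: [0.4, -0.6, 1.2]
width: 0.0471
finger_force: 0.0
```

Call:
play_rows(
  translation=[
    [0,0,-0.1],
    [0,0,-0.3],
    [0,0,-0.6],
    [0,0,-0.8],
    [0,0,-0.8],
    [0,0,-0.8],
    [0,0,0],
    [0,0,0],
  ],
  twist=[
    [0,0,0],
    [0,0,0],
    [0,0,0],
    [0,0,0],
    [0,0,0],
    [0,0,0],
    [0,0,0],
    [0,0,0],
  ],
  gripper=[0,0,0,0,0,0,0,0],
)

```text
time: 17.75
tool_pos: [0.5757, 0.0279, 0.4771]
ee_rot: [3.138, -0.0, 1.478]
wrist_force: [-0.2, 0.7, -1.1]
width: 0.0471
finger_force: 0.0
```

```bash
python3 - <<'E'
from h import *
for n in ["scene","wrist"]:
  snap(n,n+"4.png")
  for t in ["guard","knuckle_low","knuckle_high","plain_screen"]:
    for r in robot.spot_point(t,n)[:1]: print(n,t,np.round(r["centre"],4),round(r["score"],2))
a=cv2.resize(cv2.imread("pics/scene4.png")[140:380,225:405],(450,600),interpolation=cv2.INTER_CUBIC)
b=cv2.resize(cv2.imread("pics/wrist4.png")[0:480,180:460],(350,600))
cv2.imwrite("pics/c4.png",np.hstack([a,b]))
E
```

```text
scene guard [0.5783 0.0203 0.0045] 0.83
scene knuckle_low [0.5885 0.1266 0.0321] 0.89
scene knuckle_high [0.5876 0.1278 0.1278] 0.66
scene plain_screen [ 0.4628 -0.2637 -0.0029] 0.84
wrist guard [0.5886 0.1274 0.1275] 0.17
wrist knuckle_low [0.5841 0.1306 0.0319] 0.97
wrist knuckle_high [0.589  0.1243 0.1276] 0.67
wrist plain_screen [ 4.577e-01 -2.580e-01  1.000e-04] 0.93
```

View pics/c4.png

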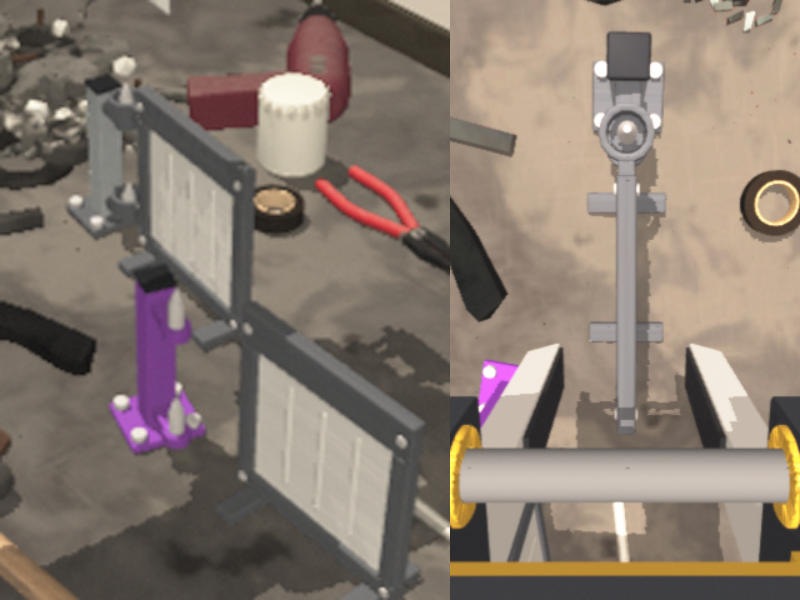

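The crop shows the guard upright on its feet. Pin tips stand up through both rings (crop (125,95) and (125,190) left; ring around the pin at (627,130) right), the plain screen has not moved, and the gripper is clear.

```bash
python3 -c "
from bench import robot
print(robot.close_job())"
```

```text
the job is handed in; nothing more can be done
None
```

The chip guard hangs on the grey hinge post with both knuckles fully down over the pins; it was let go upright, the plain screen was left alone, and the job was handed in at about 18 s of the 45 s allowed.

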